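# Throw the bench-pin toggle clamp with its extension bar

## Task

Clamp the slotted wooden bench pin in its fixture: draw the steel-and-wood extension bar out of the tool rack by its steel end, lay it down, let go and take it again by its wooden handle. Drop its channel end down over the open stub lever of the toggle clamp and swing the lever fully home past its dead point with the bar, never with the fingers. Then lift the bar off and lay it flat on the open apron in front of the rack's pigeonholes, leaving the other tools where they are.

Things in the scene. Friction and masses are not known exactly. Their poses are not given: they have to be found in the camera images.
- bar_mid (a point): Centre of the extension bar: straight, 200 mm long, 30 mm high, 30 mm wide (wood 26), about 240 g, balancing within 35 mm of here. Its x runs from the steel end to the wooden handle's end (each 100 mm away), z up. It starts lying level in any one of the rack's three pigeonholes, along the rack's x, on the rack's base, handle inside and the steel end sticking out.
- bar_handle (a point): Middle of the bar's wooden handle (26 mm wide, 30 mm high, 112 mm long, up to the bar's end): 45 mm along +x from bar_mid, 15 mm above the bar's underside. The bar must be held by this handle while it works the lever. Axes as bar_mid.
- bar_channel (a point): Middle of the bar's steel channel end, an upside-down U open underneath and at the bar's end: 67 mm long, inside 21 mm wide and 24 mm deep, walls 4.5 mm, roof 6 mm, outside 30 x 30 mm; solid from 35 mm off bar_mid towards the handle. This point is 67 mm along -x from bar_mid, 12 mm above the bar's underside. Axes as bar_mid.
- stub (a point): Point on the clamp's steel stub lever (13 mm wide, 16 mm high, 32 to 48 mm above the bench, free end 82 mm from the pivot), 55 mm from the pivot, mid-section. Its x points outward along the lever, z up. Pivot boss: radius 16 mm, top 56 mm up. Channel seated: bar's underside 24 mm above the bench, bar_mid 120 to 130 mm from the pivot. Fixture below it: 19 mm high, then bare bench.
- pivot (a point): Vertical pivot axis of the stub lever on the fixture, 40 mm above the bench. Its axes are the fixture's: the plunger pushes along +y; the lever points along -y, turned 0.55 rad to the -x side when open and 0.55 rad to the +x side when shut. The fixture is fixed to the bench.
- lever (a joint): Angle of the stub lever (rad): 0 open (start), growing counter-clockwise from above, 1.1 shut against its stop. A spring resists with up to 1.7 N m (most near 0.35) until the dead point at 0.8 and throws it back open if let go before; beyond 0.8 it snaps shut and stays. The channel has 4 mm of play each side: the lever lags the bar by up to 0.15 rad until it snaps.
- bench_pin: Loose hardwood bench pin, 100 x 80 mm and 28 mm high with a slot in its far side, already in place on the fixture's plywood against two wooden stops; origin at the centre of its underside. The clamp presses it against the stops. Not to be handled.
- pad: Sprung rubber pad (22 mm across) on the clamp's plunger; it moves about 17 mm along the fixture's +y and presses the bench pin when the lever is shut. Its origin lies on the fixture's underside below the lever's pivot when open.
- rack: Fixed wooden tool rack. Origin on the bench below the middle of the pigeonholes' mouth. Base 5 mm thick, 250 mm wide (y). x from 0 to 125 mm: three pigeonholes at y = -78, 0, 78 mm, roofed, 64 mm high outside, ceiling 50 mm above the base, each at least 68 mm wide. x from -240 to 0: the flat open apron. Tools stick out of the mouth over the apron by up to 100 mm.
- bar: The same extension bar; this origin is at the centre of its underside, axes as bar_mid.
- file: Bystander: flat file with a light wooden handle, 200 mm long, lying in a pigeonhole with its handle (26 wide, 24 high) sticking out 95 mm. Origin at the middle of its underside.
- emery_stick: Bystander: flat wooden emery stick 190 x 30 x 11 mm, in a pigeonhole, sticking out 90 mm. Origin at the middle of its underside.
- bench_block: Bystander: steel bench block 90 x 90 x 28 mm. Origin at the centre of its underside.
Things that resemble listed ones, but are neither listed nor needed, are in the scene too. Of the things that look like the bar, the smaller one is meant.

How it is judged (in metres and radians):
On the way, in this order (a step that is already met when the one before it is completed fails the run):
1. the bar is out of its pigeonhole (its handle's middle at least 20 mm in front of the mouth), laid down at rest and let go (linear speed of bar below 0.02 m/s and z of bar_mid in the frame of rack below 0.03 m and contact force between the fingers and bar below 0.1 N and x of bar_handle in the frame of rack below -0.02 m), for 0.2 s.
2. the bar, held by its handle, has its channel down over the stub lever, which is still open (under 0.3 rad) (y of bar_channel in the frame of stub between -0.0065 and 0.0065 m and z of bar_channel in the frame of stub between -0.012 and 0.006 m and x of bar_channel in the frame of stub between -0.03 and 0.03 m and angle between the x axis of bar_mid and the x axis of stub, either way round below 0.3 rad and distance between the grasp point and bar_handle below 0.068 m and contact force between the fingers and bar above 2 N and value of joint lever below 0.3 rad), for 0.1 s.
3. the lever is past its dead point (over 0.9 rad), with the channel still over it and the bar held by its handle (y of bar_channel in the frame of stub between -0.0065 and 0.0065 m and z of bar_channel in the frame of stub between -0.012 and 0.006 m and x of bar_channel in the frame of stub between -0.03 and 0.03 m and angle between the x axis of bar_mid and the x axis of stub, either way round below 0.3 rad and distance between the grasp point and bar_handle below 0.068 m and contact force between the fingers and bar above 2 N and value of joint lever above 0.9 rad), for 0.1 s.
At the end, for the whole second after the job is handed in: The lever stands shut (over 1.04 rad), its pad presses the bench pin (over 2.5 N), and the bar lies flat, at rest and let go on the rack's apron, its middle 55 to 210 mm in front of the pigeonholes' mouth, within 115 mm of the rack's middle line and 14 to 30 mm above the bench (value of joint lever above 1.04 rad and contact force between pad and bench_pin above 2.5 N and contact force between the fingers and bar below 0.1 N and linear speed of bar below 0.02 m/s and z of bar_mid in the frame of rack between 0.014 and 0.03 m and x of bar_mid in the frame of rack between -0.21 and -0.055 m and y of bar_mid in the frame of rack between -0.115 and 0.115 m); the robot touches nothing.
It fails at once if the fingers or the arm push the stub lever directly (over 1 N) (contact force between any of the fingers, the arm and lever above 1 N).
It fails at once if another tool is moved by more than 30 mm (distance of any of file, emery_stick, bench_block from where it was at the start of the episode above 0.03 m).
It fails at once if the bench pin is moved by more than 12 mm (distance of bench_pin from where it was at the start of the episode above 0.012 m).
It also fails if it takes over 72 s, if anything falls off the work surface, if the arm or the gripper's body presses on something with over 40 N, if the wrist force passes 120 N, or if a joint passes its speed limit or range.

## Robot

A 6-joint arm with a two-finger parallel gripper is mounted at the origin on the work surface. World frame = base frame: x ahead of the robot, y to its left, z up, the work surface at z = 0. Lengths are in m, angles in degrees, forces in N, time in s.
With the tool pointing down it reaches from about 0.275 to 0.875 m from the base axis. Payload 12.5 kg.
Tool frame: the origin (TCP) lies between the finger pads; the fingertips stand 14 mm ahead of it and the grasp point (between the pads) lies 5 mm behind it (bot.tip_extent is the distance from the TCP to the fingertips, in m); z points along the fingers, y is the line along which they close (so a half turn about z gives the same grasp; the last joint's range is limited). The gripper opens to 85 mm and grips with 20 to 120 N. Pads are 22 mm wide; open, the fingers measure 114 mm over their backs; the gripper's body (76 mm by 85 mm) begins 54 mm behind the grasp point. The pads swing forward as they close: fully open they stand 13 mm farther back than shut.
Start: joints at [-76.524, 20.094, 94.641, -0, 65.266, -4.847], TCP at [0.173, -0.522, 0.245] pointing down, gripper open.
Joint ranges: [-157.81, 157.81], [-45, 120.19], [0.68, 151.7], [-89.99, 269.99], [4.06, 180], [-164.3, 164.3]. Speed limits (degrees/s): [127.2, 127.2, 159.86, 180, 180, 180].

## Interface

Orientations are given as a 3x3 rotation matrix whose columns are the frame's x, y, z axes.
In Python, from bench import bot, fingers, solver, observe, snapshot, camera_params, job gives the robot as it stands. Calls block until the motion is done:
- bot.reach(position, orientation): joint-space move of the TCP to a pose.
- bot.move_linear(position, rot=None, max_speed=0.15): straight line of the TCP; rot=None keeps the orientation; max_speed is the mean speed in m/s.
- bot.set_joints(angles): joint-space move.
- fingers.set_gripper(opening, squeeze=None): finger opening in m; squeeze is the grip in N (None keeps the last); returns when the fingers have stopped.
- bot.sleep(seconds).
- solver.inverse_kinematics(position, orientation): joint angles nearest the present ones, or None.
- observe(): the state.
- snapshot(name): name is "scene" or "top"; returns the picture (400x640x3 uint8, red, green, blue); there is no depth.
- camera_params(name): a dict with "mtx" (3x3 intrinsics, pixels), "k1" (the pictures are not rectified: a ray, as slopes to the right and down, at radius r is drawn at 1 + k1 r^2 times it, then the intrinsics apply), "world_from_camera" (4x4, takes a point from camera to world coordinates). Camera axes: x right, y up, looking along -z (the intrinsics and any distortion apply to the point x, -y, -z); pixel columns grow to the right and rows downward; lengths in m; the calibration is good to about 2 mm. A picture is of the moment at which its call begins. camera_params takes no time and is no camera call.
A pose or a line that the arm cannot do raises bot.MotionError and nothing moves.
- job.job_done(): hands the job in; it is judged then, once.
The state is a dict: "clock": time; "joint_pos": joint angles; "qd": joint speeds; "tau": joint torques, N m; "eef_pos": TCP position; "ee_rot": TCP orientation; "ft_force": force on the tool from outside, world axes, zero at the start; "moment": the same for the moment, N m; "gripper_width": finger opening in m; "finger_force": force on a finger pad.
Only numpy, scipy, OpenCV 4.12 (cv2) and the standard library are available. Lean on these libraries where they do the work, as an engineer would, in place of code of your own. Each camera call takes 0.05 s, during which the arm holds its last target. There are 200 camera calls.

## Working session

There is one attempt and no reset: what is moved stays moved. The work goes in short steps, each a Python script; the robot and the scene stay as the last script left them, time stands still between calls to the robot, and variables do not carry over. Pictures are saved under pics/ and viewed, at most 11 in all, crops included, and the job is handed in when it is done.

```bash
ls; mkdir -p pics
python3 - <<'E'
from bench import *
import cv2
for n in ("scene","top"):
    p=camera_params(n); print(n,p)
    cv2.imwrite(f"pics/{n}0.png",cv2.resize(snapshot(n)[:,:,::-1],(800,500),interpolation=cv2.INTER_CUBIC))
    cv2.imwrite(f"{n}0raw.png",snapshot(n)[:,:,::-1])
print(observe()['clock'])
E
```

```text
pics
scene {'mtx': array([[366.38920097,   0.        , 315.90119165],
       [  0.        , 366.38920097, 201.00138766],
       [  0.        ,   0.        ,   1.        ]]), 'k1': -0.07691992043536393, 'world_from_camera': array([[ 0.47931674, -0.7062276 ,  0.52105475,  0.89108159],
       [ 0.87751006,  0.37534844, -0.29847888, -0.23151568],
       [ 0.01521693,  0.6002967 ,  0.79963261,  0.80244974],
       [ 0.        ,  0.        ,  0.        ,  1.        ]])}
top {'mtx': array([[513.94438501,   0.        , 314.98472857],
       [  0.        , 513.94438501, 198.48258088],
       [  0.        ,   0.        ,   1.        ]]), 'k1': -0.13181246338067393, 'world_from_camera': array([[ 0.0108104 ,  0.98960392, -0.14341275,  0.18935362],
       [-0.99993356,  0.01012449, -0.00551168,  0.02318915],
       [-0.0040024 ,  0.14346281,  0.98964762,  1.67188007],
       [ 0.        ,  0.        ,  0.        ,  1.        ]])}
0.2
```

View pics/scene0.png

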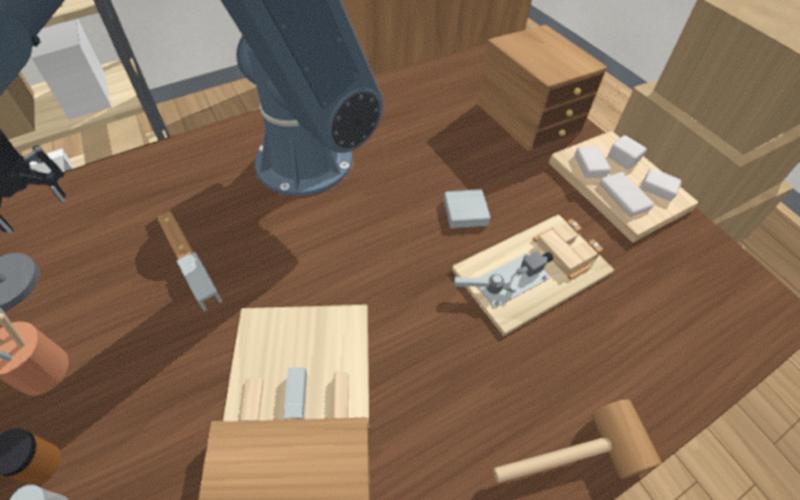

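View pics/top0.png

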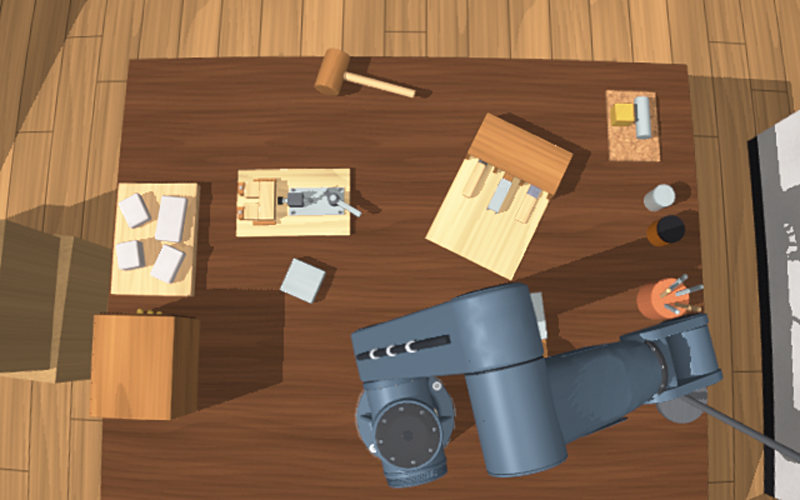

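Scene shows the bar's steel end sticking out of the middle pigeonhole (scene ~295,390; top ~502,195), the fixture at (530,270)/(295,203), and the larger decoy bar near (190,260). Crops for precise corners next.

```bash
cat > h.py <<'E'
from bench import *
import numpy as np, cv2
def ray(n,px):
    p=camera_params(n); K=p["mtx"]; T=p["world_from_camera"]
    d=cv2.undistortPoints(np.array([[px]],float),K,np.array([p["k1"],0,0,0,0]))[0,0] if 0 else None
    s=np.array([(px[0]-K[0,2])/K[0,0],(px[1]-K[1,2])/K[1,1]]); u=s.copy()
    for _ in range(20): u=s/(1+p["k1"]*(u@u))
    v=T[:3,:3]@np.array([u[0],-u[1],-1.]); return T[:3,3],v/np.linalg.norm(v)
def onz(n,px,z):
    o,v=ray(n,px); return o+v*(z-o[2])/v[2]
def tri(ps,pt):
    (a,u),(b,v)=ray("scene",ps),ray("top",pt)
    t=np.linalg.lstsq(np.c_[u,-v],b-a,rcond=None)[0]; p,q=a+u*t[0],b+v*t[1]
    return (p+q)/2,np.linalg.norm(p-q)
def proj(n,P):
    p=camera_params(n);K=p["mtx"];T=p["world_from_camera"];c=T[:3,:3].T@(np.array(P)-T[:3,3])
    s=np.array([c[0],-c[1]])/-c[2]; s=s*(1+p["k1"]*(s@s)); return K[:2,:2]@s+K[:2,2]
def crop(im,x0,y0,w,h,k,name):
    c=cv2.resize(im[y0:y0+h,x0:x0+w],None,fx=k,fy=k,interpolation=cv2.INTER_CUBIC)
    for i in range(0,w,10): cv2.putText(c,str(x0+i),(i*k,8),0,.3,(0,0,255),1); cv2.line(c,(i*k,10),(i*k,14),(0,0,255),1)
    for i in range(10,h,10): cv2.putText(c,str(y0+i),(0,i*k+3),0,.3,(0,0,255),1)
    return c
def pad(a,H): return cv2.copyMakeBorder(a,0,H-a.shape[0],0,4,cv2.BORDER_CONSTANT)
E
sed -i '/if 0 else None/d' h.py
python3 - <<'E'
from h import *
t=cv2.imread("top0raw.png"); s=cv2.imread("scene0raw.png")
a=crop(t,185,130,115,65,6,"");cv2.imwrite("pics/fixtop.png",a)
cv2.imwrite("pics/fixscene.png",crop(s,358,170,135,98,5,""))
cv2.imwrite("pics/racktop.png",crop(t,337,88,125,138,4,""))
cv2.imwrite("pics/rackscene.png",crop(s,155,240,150,110,5,""))
E
```

```text
(no output)
```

View pics/fixtop.png

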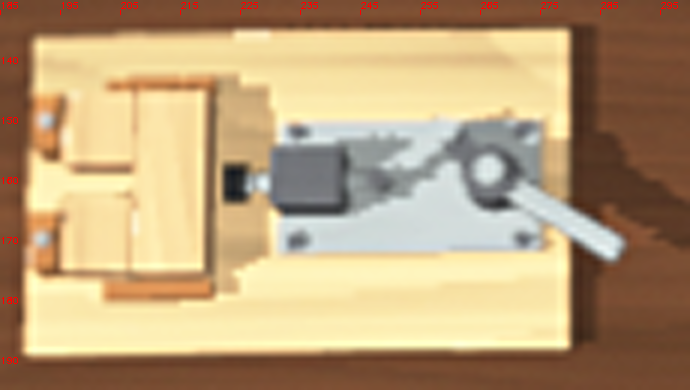

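View pics/fixscene.png

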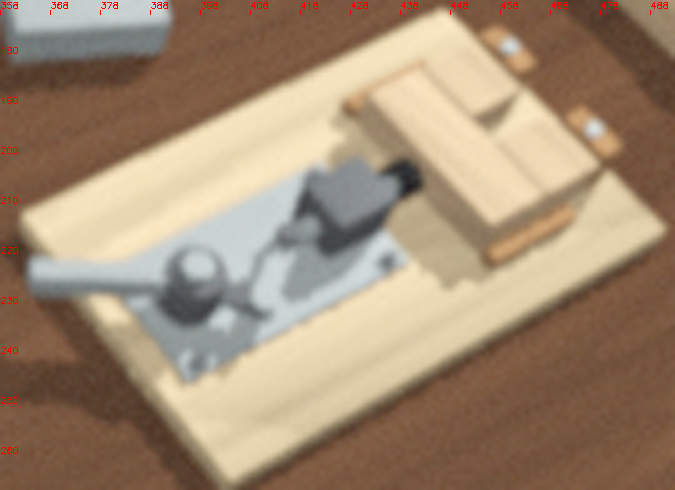

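View pics/racktop.png

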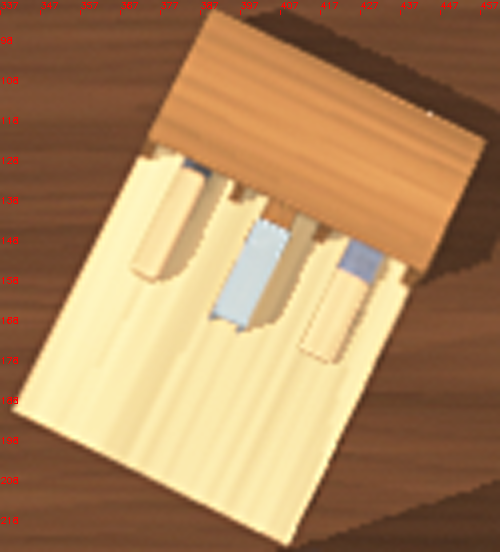

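View pics/rackscene.png

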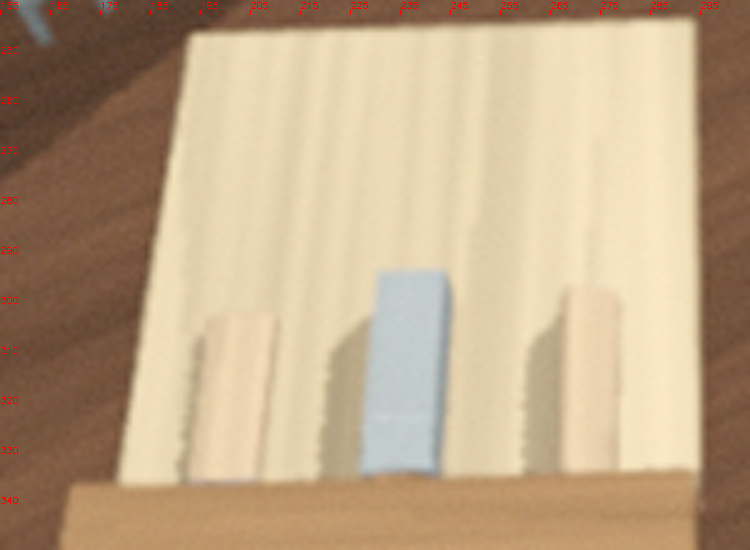

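Fixture crops: boss top at (489,168)/(199,265), lever end ~(617,248)/(30,265). Rack crops: steel bar end edge (212,315)-(242,327) in top, (378,270)-(443,270) in scene; the apron's front corners at (12,408),(290,546) / (693,18),(190,33).

Run:
```python
from h import *
np.set_printoptions(precision=4,suppress=True)
ft=lambda x,y:(185+(x+.5)/6-.5,130+(y+.5)/6-.5)
fs=lambda x,y:(358+(x+.5)/5-.5,170+(y+.5)/5-.5)
rt=lambda x,y:(337+(x+.5)/4-.5,88+(y+.5)/4-.5)
rs=lambda x,y:(155+(x+.5)/5-.5,240+(y+.5)/5-.5)
L=[("boss",fs(199,264),ft(489,168)),("levA",fs(30,258),ft(611,260)),("levB",fs(28,274),ft(624,237)),
("plateNE",fs(20,217),ft(570,349)),("plateSE",fs(232,488),ft(570,29)),("plate3",fs(443,8),ft(24,354)),("plate4",fs(667,228),ft(33,36)),
("barA",rs(378,270),rt(242,327)),("barB",rs(444,270),rt(212,315)),("barC",rs(362,473),rt(290,234)),("barD",rs(437,473),rt(262,218)),
("apR",rs(190,33),rt(290,546)),("apL",rs(693,18),rt(12,408)),
("fileA",rs(207,314),rt(336,361)),("fileB",rs(275,314),rt(302,348)),("emA",rs(565,288),rt(155,280)),("emB",rs(620,292),rt(134,273)),
("roofL",rs(697,470),rt(150,138)),("roofR",rs(70,486),rt(420,270)),("decoy",(0,0),(0,0))][:-1]
for n,s,t in L: print(n,*tri(s,t))
t=cv2.imread("top0raw.png")
h=cv2.cvtColor(t,cv2.COLOR_BGR2HSV)
# apron mask lines
for n,z,p in [("apR",.005,rt(290,546)),("apL",.005,rt(12,408)),("mouthR",.005,rt(410,287)),("mouthL",.005,rt(140,155))]: print(n,onz("top",p,z))
for n,z,p in [("apR",.005,rs(190,33)),("apL",.005,rs(693,18))]: print(n,onz("scene",p,z))
for n,c in [("NE",(570,349)),("SE",(570,29)),("3",(24,354)),("4",(33,36))]: print(n,onz("top",ft(*c),.016))
for n,c in [("NE",(20,217)),("SE",(232,488)),("3",(443,8)),("4",(667,228))]: print("s",n,onz("scene",fs(*c),.016))
for n,z,c in [("boss",.056,(489,168)),("A",.048,(611,260)),("B",.048,(624,237)),("m1",.048,(522,183))]: print(n,onz("top",ft(*c),z))
```

```text
boss [0.5558 0.1921 0.0553] 0.0020396021160898675
levA [0.5079 0.1258 0.0443] 0.0011867300790723903
levB [0.5189 0.1179 0.0503] 0.0007940538231745823
plateNE [0.4656 0.1506 0.0098] 0.0036589066620310515
plateSE [0.6471 0.155  0.0077] 0.004735368024845175
plate3 [0.4593 0.4509 0.0128] 0.0021610857183493514
plate4 [0.6394 0.4546 0.0138] 0.0019729060901469693
barA [ 0.5255 -0.2348  0.0323] 0.0006547922332941837
barB [ 0.5365 -0.2098  0.0272] 0.0018058139907588604
barC [ 0.6052 -0.275   0.0288] 0.0020845905426142915
barD [ 0.619  -0.2496  0.0287] 0.007135180329529829
apR [ 0.3497 -0.275   0.0039] 0.0023543924300476237
apL [ 0.4611 -0.0479  0.0058] 0.000526526210313868
fileA [ 0.5015 -0.3127  0.0165] 0.0034950445950858245
fileB [ 0.5131 -0.2857  0.0112] 0.0033351007954115484
emA [ 0.5668 -0.1645  0.0203] 0.0009234375798801008
emB [ 0.5755 -0.1454  0.0113] 0.006827745122524771
roofL [ 0.6773 -0.1551  0.0583] 0.005423873402168308
roofR [ 0.5685 -0.3773  0.0612] 0.003198503810790545
apR [ 0.3494 -0.276   0.005 ]
apL [ 0.4611 -0.0482  0.005 ]
mouthR [ 0.5671 -0.3807  0.005 ]
mouthL [ 0.6775 -0.1551  0.005 ]
apR [ 0.3508 -0.2738  0.005 ]
apL [ 0.4608 -0.0475  0.005 ]
NE [0.4636 0.1485 0.016 ]
SE [0.6434 0.1525 0.016 ]
3 [0.458  0.4492 0.016 ]
4 [0.638  0.4533 0.016 ]
s NE [0.4696 0.1493 0.016 ]
s SE [0.6509 0.1531 0.016 ]
s 3 [0.4615 0.4492 0.016 ]
s 4 [0.6406 0.4537 0.016 ]
boss [0.555  0.1912 0.056 ]
A [0.5069 0.1251 0.048 ]
B [0.5195 0.1183 0.048 ]
m1 [0.5487 0.174  0.048 ]
```

```bash
cat >> h.py <<'E'
RO=np.array([.6205,-.267]); RX=np.array([.898,-.440]); RY=np.array([.440,.898])
RYAW=np.arctan2(-.44,.898)
PV=np.array([.5554,.1915]); L0=np.radians(-120.6)
def rack(x,y,z): return np.r_[RO+x*RX+y*RY,z]
def R(yaw): c,s=np.cos(yaw),np.sin(yaw); return np.array([[c,s,0],[s,-c,0],[0,0,-1.]])
def arc(a,z,r=.140): return np.r_[PV+r*np.array([np.cos(L0+a),np.sin(L0+a)]),z]
E
python3 - <<'E'
from h import *
np.set_printoptions(precision=1,suppress=True)
for k in (0,np.pi):
    for P,y in [(rack(-.07,0,.2),RYAW),(rack(-.07,0,.023),RYAW),(rack(-.135,0,.023),RYAW),(arc(0,.12),L0),(arc(0,.042),L0),(arc(.6,.042),L0+.6),(arc(1.15,.042),L0+1.15)]:
        q=solver.inverse_kinematics(P,R(y+k)); print(k,None if q is None else np.array(q))
print(bot.tip_extent)
E
```

```text
0 [-27.4  28.5  88.6  -0.   62.9  88.7]
0 [-27.4  42.6  93.5  -0.   43.9  88.7]
0 [-27.5  38.  103.8  -0.   38.2  88.6]
0 [   2.9   24.1  109.7   -0.    46.2 -146.5]
0 [   2.9   32.4  111.4   -0.    36.2 -146.5]
0 None
0 [  2.8  43.6  87.5  -0.   48.9 147.5]
3.141592653589793 [-27.4  28.5  88.6  -0.   62.9 -91.3]
3.141592653589793 [-27.4  42.6  93.5  -0.   43.9 -91.3]
3.141592653589793 [-27.5  38.  103.8  -0.   38.2 -91.4]
3.141592653589793 [  2.9  24.1 109.7  -0.   46.2  33.5]
3.141592653589793 [  2.9  32.4 111.4  -0.   36.2  33.5]
3.141592653589793 [ 0.5 37.9 99.6 -0.  42.5 -3.2]
3.141592653589793 [  2.8  43.6  87.5  -0.   48.9 -32.5]
0.014
```

```bash
sed -i 's/def R(yaw): c,s=/def R(yaw): yaw+=np.pi; c,s=/' h.py
python3 - <<'E'
from h import *
np.set_printoptions(precision=4,suppress=True)
Q=R(RYAW)
def st(m): o=observe(); print(m,round(o["clock"],2),o["eef_pos"],o["gripper_width"],o["finger_force"],o["ft_force"])
bot.reach(rack(-.07,0,.15),Q); fingers.set_gripper(.06)
bot.move_linear(rack(-.07,0,.024),max_speed=.12); st("down")
fingers.set_gripper(.0,60); st("grip")
bot.move_linear(rack(-.07,0,.026)); 
bot.move_linear(rack(-.22,0,.026),max_speed=.08); st("out")
bot.move_linear(rack(-.22,0,.0245),max_speed=.05); st("laid")
fingers.set_gripper(.06); bot.sleep(.3)
bot.move_linear(rack(-.22,0,.15)); st("up")
bot.reach(rack(-.3,.25,.25),Q)
t=snapshot("top")[:,:,::-1]; s=snapshot("scene")[:,:,::-1]
cv2.imwrite("top1.png",t); cv2.imwrite("scene1.png",s); st("end")
a=crop(t,337,88,125,138,4,""); b=cv2.resize(s[185:385,100:320],None,fx=1.7,fy=1.7) 
b=crop(s,155,220,98,130,4,"")
H=max(a.shape[0],b.shape[0]); im=np.hstack([pad(a,H),pad(b,H)])[:, :800]; print(im.shape,a.shape); cv2.imwrite("pics/laid.png",im)
E
```

```text
down 3.55 [ 0.5581 -0.2364  0.0248] 0.059877658103711824 0.0 [0.4506 0.4062 0.4926]
grip 3.93 [ 0.5581 -0.2364  0.0248] 0.028911029972928413 60.10007232427597 [-0.0708  1.1641  5.9695]
out 6.21 [ 0.4232 -0.1703  0.026 ] 0.028582727323536297 59.267460107803345 [-0.962  -0.0149 -2.5075]
laid 6.46 [ 0.4233 -0.1704  0.0248] 0.028655025850903015 59.883308708667755 [-1.1958  0.4687  4.7412]
up 8.15 [ 0.4225 -0.17    0.1493] 0.06012321648938797 0.0 [ 0.0666 -0.2139 -0.8313]
end 9.33 [0.4611 0.0884 0.2493] 0.05999597922656575 0.0 [ 0.1486  0.4617 -0.2619]
(552, 800, 3) (552, 500, 3)
```

View pics/laid.png

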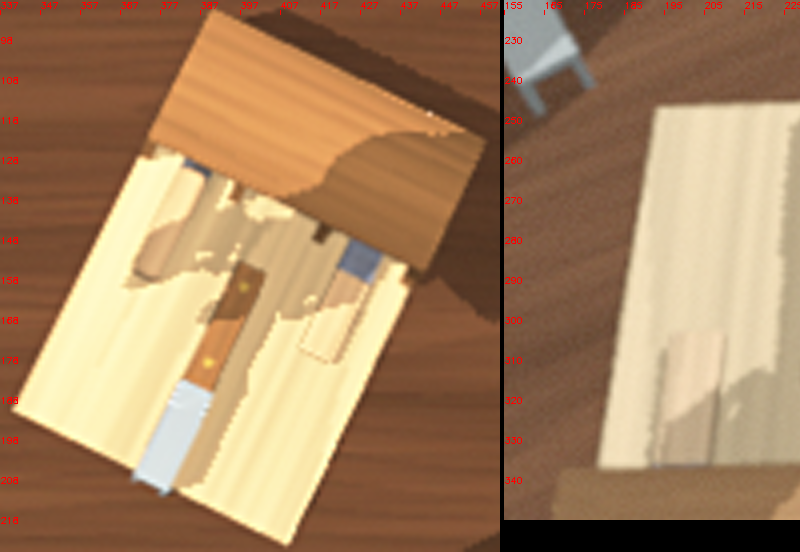

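The bar lies on the apron, handle toward the rack: steel end corners (134,477),(167,491), handle end (238,261),(265,273); neighbours unmoved. I compute its pose, with the scene view as height check.

Run:
```python
from h import *
np.set_printoptions(precision=4,suppress=True)
rt=lambda x,y:(337+(x+.5)/4-.5,88+(y+.5)/4-.5)
f=lambda P:(np.array([(P[:2]-RO)@RX,(P[:2]-RO)@RY]))
e=(onz("top",rt(134,477),.035)+onz("top",rt(167,491),.035))/2
h=(onz("top",rt(238,261),.035)+onz("top",rt(265,273),.035))/2
b=(onz("top",rt(180,381),.035)+onz("top",rt(213,391),.035))/2
print("end",f(e),"bound",f(b),"handle",f(h),"len",np.linalg.norm((h-e)[:2]),"yaw",np.degrees(np.arctan2(*(h-e)[[1,0]])),np.degrees(RYAW))
s=cv2.imread("scene1.png"); cv2.imwrite("pics/laids.png",crop(s,200,200,110,120,5,""))
for P in [rack(-.25,0,.035),rack(-.162,0,.035),rack(-.05,0,.035)]: print(proj("scene",P),proj("top",P))
```

```text
end [-0.2497 -0.0015] bound [-0.161  -0.0002] handle [-0.0514  0.002 ] len 0.19834966653016203 yaw -25.098880610575968 -26.103824990070795
[240.9443 234.9247] [373.7889 208.4899]
[238.1065 267.4271] [385.5691 184.3824]
[234.1456 314.6826] [400.2209 154.2645]
```

View pics/laids.png

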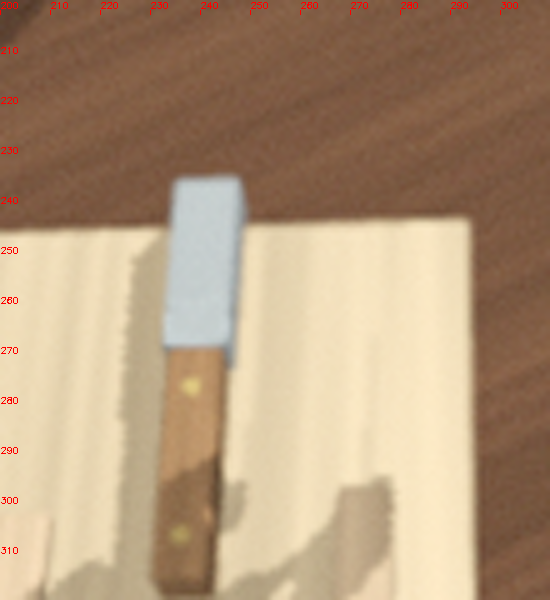

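Scene agrees within 0.5 px of the projected pose (241,235). Regrasp by the handle, lift, hover above the lever and check.

Run:
```python
from h import *
np.set_printoptions(precision=4,suppress=True)
def st(m): o=observe(); print(m,round(o["clock"],2),o["eef_pos"],o["gripper_width"],o["finger_force"],o["ft_force"])
Q=R(np.radians(-25.6))
bot.reach(rack(-.135,0,.12),Q)
bot.move_linear(rack(-.135,0,.024),max_speed=.12)
fingers.set_gripper(.0,120); st("grip")
bot.move_linear(rack(-.135,0,.15)); st("lift")
bot.reach(arc(0,.15),R(L0)); bot.move_linear(arc(0,.095)); bot.sleep(.3); st("hover")
t=snapshot("top")[:,:,::-1]; s=snapshot("scene")[:,:,::-1]
cv2.imwrite("top2.png",t); cv2.imwrite("scene2.png",s)
a=crop(t,235,120,80,100,5,""); b=crop(s,320,165,78,100,5,"")
cv2.imwrite("pics/hover.png",np.hstack([pad(a,500),pad(b,500)])[:,:800])
z=.095-.019+.03
e=lambda r,w:np.r_[PV+r*np.array([np.cos(L0),np.sin(L0)])+w*np.array([-np.sin(L0),np.cos(L0)]),z]
for w in (-.015,.015): print(w,[(proj(n,e(r,w))) for n in("top","scene") for r in(.025,.113)])
```

```text
grip 11.95 [ 0.4995 -0.2078  0.025 ] 0.024133926775402145 118.5450267791748 [-2.8474  0.7197  9.5642]
lift 12.94 [ 0.4988 -0.2074  0.1491] 0.024042245351403438 117.81672477722168 [ 0.6419  0.5483 -1.9292]
hover 15.65 [0.4845 0.071  0.0957] 0.023728561707118224 117.85221934318542 [ 0.3262 -0.4076 -1.4152]
-0.015 [array([268.6404, 161.9807]), array([292.6583, 176.3249]), array([389.6964, 204.9329]), array([352.7196, 203.5872])]
0.015 [array([273.7261, 153.9384]), array([297.7153, 168.2041]), array([390.8059, 215.3211]), array([353.055 , 213.9639])]
```

View pics/hover.png

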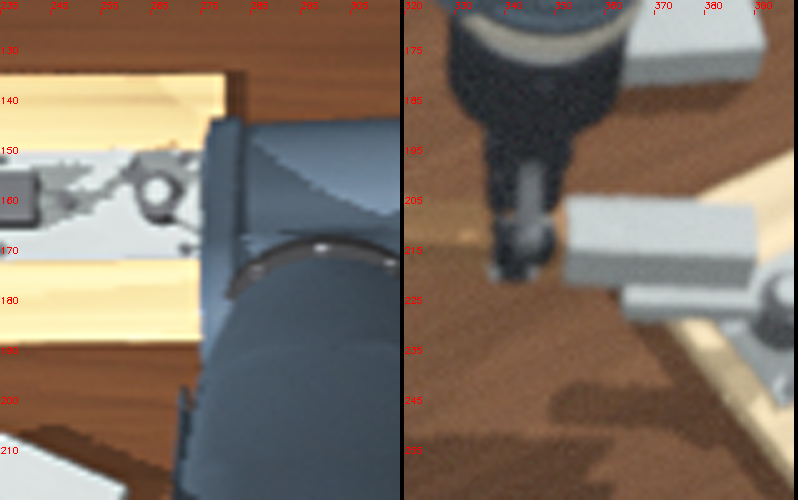

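Hover matches prediction: steel end corners at (390,206) and (390,215) versus predicted (389.7,204.9)/(390.8,215.3). Lower it while watching the force.

Run:
```python
from h import *
np.set_printoptions(precision=4,suppress=True)
def st(m): o=observe(); print(m,round(o["clock"],2),o["eef_pos"],o["finger_force"],o["ft_force"],o["moment"]); return o
for z in (.075,.068,.064,.060,.055,.050,.046):
    bot.move_linear(arc(0,z),max_speed=.05); o=st(z)
    if o["ft_force"][2]>6: print("contact"); break
s=snapshot("scene")[:,:,::-1]; cv2.imwrite("scene3.png",s)
```

```text
0.075 16.3 [0.4841 0.071  0.0748] 117.85191893577576 [ 0.5344  0.2922 -1.1043] [-0.0335  0.0024  0.0282]
0.068 16.59 [0.484  0.071  0.0677] 117.85618185997009 [ 0.2728 -0.5932 -1.8532] [-0.0779  0.0023  0.0543]
0.064 16.84 [0.484  0.071  0.0638] 117.85780191421509 [ 0.3986  0.1986 -1.8319] [-0.0542  0.0578  0.0289]
0.06 17.09 [0.484  0.071  0.0598] 117.85825967788696 [ 0.3926 -0.7306 -1.4232] [-0.0071 -0.0203 -0.0097]
0.055 17.34 [0.4839 0.071  0.0547] 117.86263704299927 [-0.0638  0.1743 -1.5637] [-0.0562  0.0135 -0.0207]
0.05 17.59 [0.4839 0.071  0.0497] 117.86413550376892 [ 0.7225  0.0238 -1.5554] [-0.0506 -0.0145 -0.018 ]
0.046 17.84 [0.484  0.071  0.0458] 117.86410331726074 [ 0.2726 -0.2047 -2.3309] [-0.0647  0.0271  0.0263]
```

Run:
```python
from h import *
np.set_printoptions(precision=3,suppress=True)
bot.sleep(.2)
for a in np.arange(.1,1.11,.1):
    bot.move_linear(arc(a,.046),R(L0+a),max_speed=.05)
    o=observe(); print(round(a,2),round(o["clock"],2),o["eef_pos"]-arc(a,.046),o["gripper_width"],o["finger_force"],o["ft_force"],o["moment"])
    if np.linalg.norm(o["ft_force"])>70: break
bot.sleep(.3)
t=snapshot("top")[:,:,::-1]; s=snapshot("scene")[:,:,::-1]
cv2.imwrite("top4.png",t); cv2.imwrite("scene4.png",s)
b=crop(s,330,160,150,115,5,""); cv2.imwrite("pics/shut.png",b)
```

```text
0.1 18.52 [-0.  0. -0.] 0.023391464128866675 117.91430354118347 [-2.719  2.123 -1.387] [0.408 0.359 0.155]
0.2 18.96 [-0.001  0.001 -0.   ] 0.02406066479459796 118.32307934761047 [-7.157  7.805  0.253] [1.31  1.047 0.518]
0.3 19.39 [-0.003  0.001 -0.001] 0.02402176923840392 118.8078224658966 [-11.74    9.233   2.921] [1.791 1.852 0.696]
0.4 19.82 [-0.004  0.001 -0.001] 0.02366639866190064 119.29909586906433 [-15.758   8.444   5.04 ] [1.81  2.589 0.911]
0.5 20.26 [-0.004  0.001 -0.001] 0.023786510562941236 119.56957340240479 [-18.158   6.138   6.864] [1.486 3.072 1.07 ]
0.6 20.69 [-0.004  0.    -0.001] 0.023790203016480382 119.45765376091003 [-17.551   2.875   6.807] [0.788 3.068 1.039]
0.7 21.12 [-0.003 -0.    -0.001] 0.023776824675554024 119.08774137496948 [-12.297  -1.475   4.228] [0.04  2.326 0.868]
0.8 21.56 [-0.001 -0.    -0.   ] 0.023793349162496386 118.45145344734192 [-5.098 -2.646 -0.062] [-0.328  0.838  0.35 ]
0.9 21.99 [0.002 0.001 0.001] 0.023752446992010186 118.13035011291504 [ 9.021  6.818 -6.954] [ 0.914 -1.567 -0.643]
1.0 22.43 [0.003 0.002 0.001] 0.02411930069254782 118.41732144355774 [13.149 12.639 -6.57 ] [ 1.877 -2.236 -1.003]
1.1 22.86 [-0. -0. -0.] 0.023712756602179315 119.0907096862793 [-0.27  -0.329 -2.142] [-0.045  0.028 -0.017]
```

View pics/shut.png

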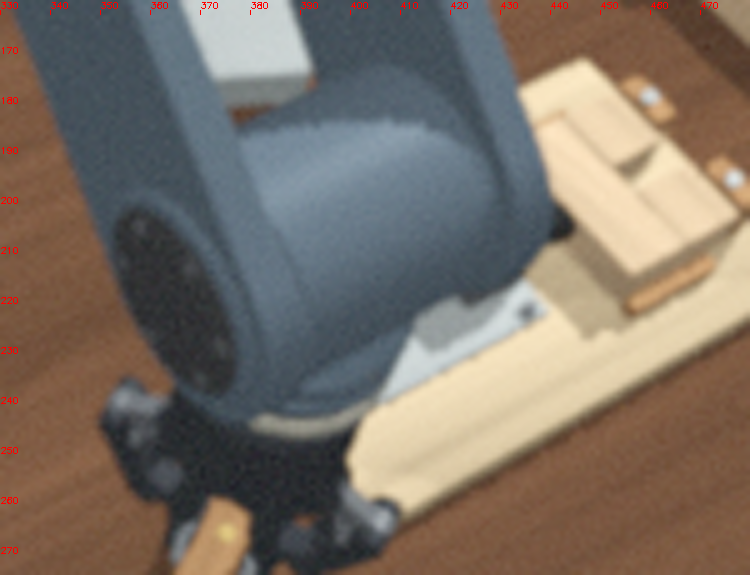

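The force dropped to zero at 1.1 rad (arm hides the lever in the picture, pin unmoved at (640,200)): it snapped shut. Lift off, place the bar, withdraw, and check.

Run:
```python
from h import *
np.set_printoptions(precision=3,suppress=True)
def st(m): o=observe(); print(m,round(o["clock"],2),o["eef_pos"],o["gripper_width"],o["finger_force"],o["ft_force"])
bot.move_linear(arc(1.1,.15),max_speed=.08); st("up")
Q=R(RYAW)
bot.reach(rack(-.135,0,.15),Q)
bot.move_linear(rack(-.135,0,.04),max_speed=.1)
for z in np.arange(.032,.0229,-.0015):
    bot.move_linear(rack(-.135,0,z),max_speed=.03)
    if observe()["ft_force"][2]>1.5: break
st("down"); fingers.set_gripper(.06); bot.sleep(.3)
bot.move_linear(rack(-.135,0,.15)); st("free")
bot.reach(rack(-.3,-.25,.25),Q); bot.sleep(.3)
t=snapshot("top")[:,:,::-1]; cv2.imwrite("top5.png",t)
cv2.imwrite("pics/final.png",crop(t,180,85,290,145,2,"") if 0 else cv2.resize(t[85:230,180:470],None,fx=2.75,fy=2.75,interpolation=cv2.INTER_CUBIC)); st("end")
```

```text
up 24.71 [0.63  0.073 0.149] 0.023974619721836662 119.09193992614746 [-0.244 -0.073 -1.563]
down 28.81 [ 0.499 -0.208  0.025] 0.024023785017714166 119.92739796638489 [-2.067  0.634  5.72 ]
free 30.53 [ 0.499 -0.207  0.149] 0.060192040460472496 0.0 [-1.005 -0.559 -0.587]
end 32.08 [ 0.241 -0.359  0.25 ] 0.06000905662793802 0.0 [-0.439 -0.031  0.279]
```

View pics/final.png

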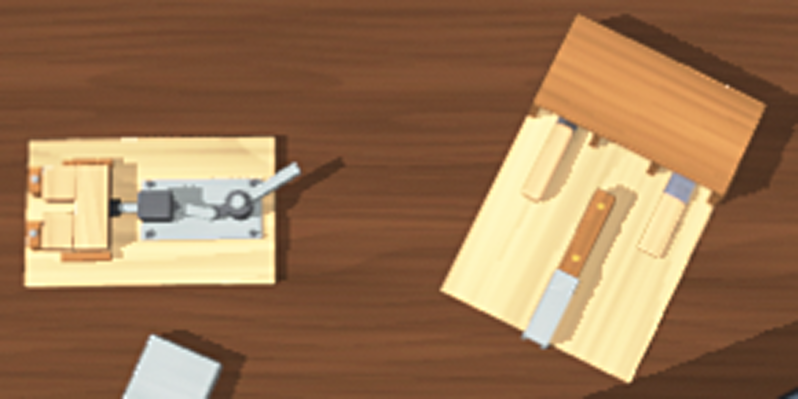

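The lever is shut (tip at 295,170, toward +x) with the pad against the pin (115,208). The bar lies flat on the apron (570,270) and the other tools are in place.

```bash
python3 -c "
from bench import *
print(job.job_done())"
```

```text
the job is handed in; nothing more can be done
None
```

The job is handed in at about 32 s on the robot's clock: the final top view shows the lever shut with its pad against the bench pin, the bar flat on the apron and let go, and the other tools where they were; the judge's verdict was not shown.

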